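# Valve to the top, brake on

### The job

The pushchair's rear axle is clamped up so that its tyre can be pumped: with your fingertips on the tyre, turn the freely spinning wheel until the valve, now hidden down low, is straight up at the top, and let it rest there. Then press the brake pedal fully down, so that the wheel stays locked with the valve at the top. Take your hand away and leave the other things on the shelf where they are.

Things in the scene. Friction and masses are not known exactly. Their poses are not given: they have to be found in the camera images.
- axle: Pushchair rear axle unit, clamped in a fixed timber cradle. Origin: on the shelf under the tube's middle. +y runs along the level tube to the end with the wheel (other end bare), +z up, +x away from the pedal. Centre line of the tube 125 mm high. Two clamp blocks 85 mm either side of the middle (58 mm in x, 42 in y, wing nuts to 159 mm high); beyond each, at 135 mm, a leg socket 181 mm high.
- wheel: The wheel on the axle. Black tyre: 200 mm outside diameter, round section 44 mm wide, widest at 78 mm radius; grey rim of 60 mm radius. Origin: hub centre at mid-width, 205 mm along axle +y, 125 mm high. y: the axle, towards the outer face; z: from hub to valve (z up = valve at the top). Spins freely both ways (0.012 N m friction, about 0.6 kg); coasts if flicked, stays where left at rest.
- valve (a point): Outer end of the tyre valve: a bent rubber stem with an 13 mm thick steel cap that sticks out sideways through the wheel's outer face. This point is 48 mm from the axle's centre line (wheel z) and 50 mm outward of the hub centre (wheel y), 28 mm beyond the tyre's side. It starts somewhere in the lower part of the wheel.
- pedal (a joint): Brake pedal angle, rad: 0 up (brake off), 0.39 fully down at its stop (brake on). Starts within 0.05 of up, needs about 3 N on the tread (up to 12 N near the end) and stays where left. From 0.1 on a pawl enters the nearest gap of a toothed ring on the wheel's inner side (a gap every 30 degrees, one of them right with the valve at the top), turning the wheel to centre the gap and locking it.
- tread (a point): Middle of the ribbed top of the black brake pedal, a plate 86 mm long, 60 wide, 8 thick at the tube's middle, on its -x side, sloping up away from the tube at 0.21 rad when up. Its hinge is parallel to the tube, 40 mm to -x and 28 mm above the tube's centre line; this point is 62 mm from the hinge, 170 mm above the shelf when up, 24 mm lower when fully down.
- jar: Bystander: glass jar with steel twist cap, 62 mm across, 82 high, behind the axle. Origin: centre of its underside.
- pump: Bystander: hand pump lying behind the axle, about 225 mm long, 28 thick. Origin: under its middle.
- key: Bystander: grey plastic mailbox key lying flat, 80 mm long, 6 thick. Origin: under its middle.
- peg: Bystander: wooden clothes peg lying flat, 75 mm long, 10 thick. Origin: under its middle.
- spare_wheel: Bystander: the axle's other wheel lying flat, 200 mm across, up to 94 high with its valve. Origin: under its middle.
- wrench: Bystander: steel adjustable wrench lying flat, 200 mm long, 11 thick. Origin: under its middle.
- canister: Bystander: screw-top aluminium canister, 75 mm across, 130 high. Origin: centre of its underside.
- bell: Bystander: steel bicycle bell standing on its clamp, 61 mm across, 61 high. Origin: centre of its underside.

How it is judged:
On the way, in this order (a step that is already met when the one before it is completed fails the run):
1. the wheel rests with its valve at the top, the brake still off (angle between wheel's own z axis and vertical below 0.17 rad and angular speed of wheel below 0.15 rad/s and value of joint pedal below 0.1 rad), for 0.3 s.
2. the brake pedal is pressed fully down, the valve still at the top (value of joint pedal above 0.33 rad and angle between wheel's own z axis and vertical below 0.15 rad), for 0.2 s.
At the end, for the whole second after the job is handed in: The wheel is at rest with the valve within 0.15 rad (about 8.5 degrees) of the top, and the brake pedal is down (joint above 0.33 of 0.39 rad), which locks the wheel there; the other things on the shelf lie where they were (all of step 2 and angular speed of wheel below 0.1 rad/s); the robot touches nothing.
It fails at once if another thing on the shelf was shifted by more than 30 mm (distance of any of jar, pump, key, peg, spare_wheel, wrench, canister, bell from where it was at the start of the episode above 0.03 m).
It also fails if it takes over 67 s, if anything falls off the work surface, if the arm or the gripper's body presses on something with over 40 N, if the wrist force passes 120 N, or if a joint passes its speed limit or range.

### The arm

A 7-joint arm with a two-finger parallel gripper is mounted at the origin on the work surface. World frame = base frame: x ahead of the robot, y to its left, z up, the work surface at z = 0. Lengths are in m, angles in rad, forces in N, time in s.
With the tool pointing down it reaches from about 0.425 to 0.925 m from the base axis. Payload 6.8 kg.
Tool frame: the origin (TCP) lies midway between the tips of the shut fingers; the grasp point (between the pads) lies 19 mm behind it; z points along the fingers, y is the line along which they close (so a half turn about z gives the same grasp; the last joint's range is limited). The gripper opens to 85 mm and grips with 20 to 120 N. Pads are 22 mm wide; open, the fingers measure 114 mm over their backs; the gripper's body (76 mm by 85 mm) begins 54 mm behind the grasp point. The pads swing forward as they close: fully open they stand 13 mm farther back than shut.
Start: joints at [-0.108, 0.477, 0.022, 1.555, -0.011, 1.109, -0.083], TCP at [0.675, 0, 0.231] pointing down, gripper open.
Joint ranges: [-2.96, 2.96], [-0.34, 2.1], [-1.41, 1.46], [0.24, 2.44], [-1.37, 4.51], [0.17, 1.92], [-2.96, 2.96]. Speed limits (rad/s): [2.39, 2.39, 3.14, 3.14, 3.14, 3.14, 3.14].

### API

Orientations are given as a unit quaternion [w, x, y, z].
In Python, from station import * gives the robot as it stands.
- The arm moves only by the shell command python3 -m creep 'ROWS' [FORCE]. ROWS is JSON, a list of rows, each a list of 7 numbers: the gripper command: -1 is shut, 1 is fully open, values between are in proportion, then the shift along the world's x, y, z in mm, then the turn, a rotation vector about the world's x, y, z in rad. A call has 1 to 5 rows; each row shifts and turns the commanded pose from where the row before left it; what a row does not reach is not made up. A row lasts 1/8 s, in which the tool goes at most 62.5 mm and 10.7 degrees, less where a joint would pass 70% of its speed; a pose out of reach is approached as far as the arm can. A call is refused whole if a number of a shift passes 62.5 or a number of a turn 0.188, either way. A call with a gripper value outside its range is refused whole. The fingers move at their own pace and stop on an object; FORCE is the grip in N (left out, the last holds). Time passes only in rows, so rows that do not move let the fingers close. It gives the time, the measured TCP pose, the force, the opening and the grip force at its end, in the units of the state.
- get_obs(): the state, without advancing time (a new reading comes with each control period).
- read_camera(name): name is "scene" or "side" or "wrist"; returns (picture, depth): 420x560x3 uint8, red, green, blue; 420x560 float32, m along the optical axis (not along the pixel's ray), 0 where there is no reading.
- camera_params(name): a dict with "intrinsics" (3x3 intrinsics, pixels), "cam_to_world" (4x4, takes a point from camera to world coordinates); the wrist camera has in their place "mount" (4x4, takes a point from camera to tool coordinates, whose origin is the TCP and whose axes are the flange's). Camera axes: x right, y up, looking along -z (the intrinsics and any distortion apply to the point x, -y, -z); pixel columns grow to the right and rows downward; lengths in m; the calibration is good to about 2 mm. A picture is of the moment at which its call begins: read the wrist's pose just before it. camera_params takes no time and is no camera call.
- hand_in(): hands the job in; it is judged then, once.
The state is a dict: "t": time; "q": joint angles; "joint_vel": joint speeds; "joint_torque": joint torques, N m; "eef_pos": TCP position; "tool_rot": TCP orientation; "contact_force": force on the tool from outside, world axes, zero at the start; "torque": the same for the moment, N m; "gripper_width": opening from 0.0 (shut) to 1.0 (fully open); "grasp_force": force on a finger pad.
Only numpy, scipy, OpenCV 4.12 (cv2) and the standard library are available. Lean on these libraries where they do the work, as an engineer would, in place of code of your own. Each camera call takes 0.05 s, during which the arm holds its last target. There are 200 camera calls.

## Working session

There is one attempt and no reset: what is moved stays moved. The work goes in short steps, Python scripts to look and compute and a shell command to move; the robot and the scene stay as the last step left them, time stands still between calls to the robot, and variables do not carry over. Pictures are saved under pics/ and viewed, at most 10 in all, crops included, and the job is handed in when it is done.

```bash
mkdir -p pics
cat > h.py <<'E'
from station import *
import numpy as np, cv2
def world(name,d=None):
    rgb,dep=read_camera(name)
    p=camera_params(name);K=np.array(p["intrinsics"]);T=np.array(p["cam_to_world"])
    v,u=np.mgrid[:420,:560]
    X=np.stack([(u-K[0,2])/K[0,0]*dep,-(v-K[1,2])/K[1,1]*dep,-dep],-1)
    W=X@T[:3,:3].T+T[:3,3]; W[dep==0]=np.nan
    return rgb,W
E
python3 - <<'E'
from h import *
a=[]
for n in("scene","side"):
    rgb,W=world(n);np.savez(n,rgb=rgb,W=W)
    cv2.imwrite(f"pics/{n}0.png",rgb[...,::-1])
    p=camera_params(n);print(n,np.round(p["cam_to_world"],2).tolist(),p.keys())
print(get_obs())
E
```

```text
scene [[-0.48, -0.5, 0.72, 1.89], [0.88, -0.25, 0.4, 0.65], [-0.02, 0.83, 0.56, 1.14], [0.0, 0.0, 0.0, 1.0]] dict_keys(['intrinsics', 'cam_to_world'])
side [[0.88, 0.35, -0.32, 0.14], [-0.47, 0.68, -0.56, -0.86], [0.01, 0.65, 0.76, 1.22], [0.0, 0.0, 0.0, 1.0]] dict_keys(['intrinsics', 'cam_to_world'])
{'t': 0.1, 'q': array([-0.10809328,  0.47773871,  0.0223675 ,  1.55636446, -0.01154656,
        1.10927647, -0.08309662]), 'joint_vel': array([ 0.00036742, -0.00169044,  0.00081752, -0.00321298,  0.00055003,
       -0.00162952,  0.0012044 ]), 'joint_torque': array([ 5.69385389e-03, -5.97765398e+01,  1.61440808e+00, -2.81952703e+01,
        1.29656185e-02,  5.02699884e-03, -1.13572563e-05]), 'eef_pos': array([ 6.74464470e-01, -1.77161889e-05,  2.30404114e-01]), 'tool_rot': array([-5.53473199e-04,  7.07115828e-01,  7.07097247e-01, -6.17917283e-04]), 'contact_force': array([ 0.0245704 ,  0.17230444, -0.29232879]), 'torque': array([-0.01444755, -0.02153152,  0.00359514]), 'grasp_force': 0.0, 'gripper_width': 1.000138663702391}
```

View pics/scene0.png

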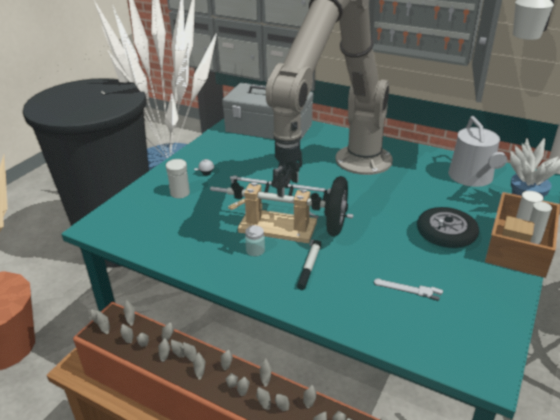

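View pics/side0.png

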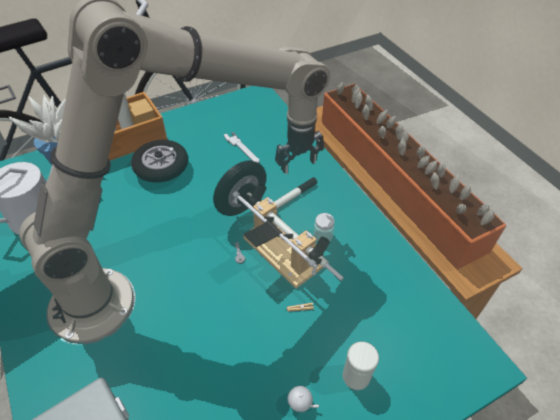

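The scene view shows the wheel at (338,206), tube from (210,190) to (350,215), and pedal towards the robot. The side view shows the wheel at (240,188), pedal at (262,235), key at (240,255), peg at (300,308). I'll fit the torus to the dark points from both views.

Run:
```python
from h import *
from scipy.optimize import least_squares
P=[];A=[]
for n,(u0,u1,v0,v1) in dict(scene=(318,360,170,242),side=(208,274,156,222)).items():
    d=np.load(n+'.npz');W=d['W'][v0:v1,u0:u1];g=d['rgb'][v0:v1,u0:u1].max(-1)
    m=(g<60)&(W[...,2]>.03)&(W[...,2]<.24)
    q=W[m];P.append(q);print(n,len(q),np.median(q,0).round(3),q.min(0).round(3),q.max(0).round(3))
def res(p,Q):
    c=np.array([p[0],p[1],.125]);a=np.array([-np.sin(p[2]),np.cos(p[2]),0])
    r=Q-c;h=r@a;R=np.linalg.norm(r-h[:,None]*a,axis=1)
    return np.hypot(R-.078,h)-.022
for Q in P+[np.vstack(P)]:
    s=least_squares(res,[*np.median(Q,0)[:2],0],args=(Q,),loss='soft_l1',f_scale=.003)
    print(s.x.round(4),np.median(abs(res(s.x,Q))))
p=s.x;a=np.array([-np.sin(p[2]),np.cos(p[2])]);ax=np.array([np.cos(p[2]),np.sin(p[2])]);o=p[:2]-.205*a
print('axle origin',o,'tread',o-ax*(.040+.062*np.cos(.21)))
# points on outer face of wheel & height stuff in local frame
for n in('scene','side'):
    d=np.load(n+'.npz');W=d['W'];L=(W[...,:2]-o);lx=L@ax;ly=L@a
    m=(abs(lx)<.1)&(ly>.228)&(ly<.27)&(W[...,2]>.03)&(W[...,2]<.22)
    vv,uu=np.nonzero(m)
    for v,u in list(zip(vv,uu))[:40]:print(n,u,v,lx[v,u].round(3),ly[v,u].round(3),W[v,u,2].round(3),d['rgb'][v,u])
    m=(lx<-.05)&(lx>-.14)&(abs(ly)<.05)&(W[...,2]>.12)&(W[...,2]<.21)
    if m.sum():print(n,'tread',m.sum(),np.polyfit(lx[m],W[...,2][m],1),np.median(W[...,2][m]),np.median(lx[m]),np.percentile(ly[m],[2,98]))
    # bystanders clusters
    m=(W[...,2]>.006)&(W[...,2]<.2)&(lx>-.25)&(lx<.3)&(abs(ly)<.4)
    vis=np.zeros((550,800,3),np.uint8)
    i=((lx[m]+.25)*1000).astype(int);j=((ly[m]+.4)*1000).astype(int)
    for k,c in zip(zip(i,j),d['rgb'][m]):cv2.circle(vis,(k[1],k[0]),2,c[::-1].tolist(),-1)
    np.save('vis_'+n,vis)
v=np.maximum(np.load('vis_scene.npy'),np.load('vis_side.npy'));cv2.imwrite('pics/top.png',v)
d=np.load('scene.npz')['rgb'][165:250,200:375];cv2.imwrite('pics/crop.png',cv2.resize(d,None,fx=4,fy=4,interpolation=2)[...,::-1])
```

```text
scene 835 [0.595 0.122 0.168] [0.454 0.046 0.058] [0.636 0.145 0.228]
side 853 [0.501 0.074 0.156] [0.431 0.02  0.049] [0.611 0.106 0.22 ]
[0.5279 0.1033 0.2388] 0.0019928175554491563
[0.5153 0.0634 0.1882] 0.004273396001476644
[0.5283 0.1044 0.2203] 0.0020272557720418197
axle origin [ 0.5730957  -0.09568858] tread [ 0.47489108 -0.11768501]
scene 343 192 0.03 0.228 0.203 [49 55 55]
scene 347 193 -0.062 0.228 0.141 [41 71 69]
scene 345 201 -0.012 0.23 0.142 [102 105 107]
scene 344 202 0.003 0.229 0.148 [129 131 133]
scene 345 202 -0.012 0.23 0.138 [111 113 115]
scene 344 203 0.007 0.23 0.147 [129 129 132]
scene 345 203 -0.018 0.23 0.13 [108 109 112]
scene 346 203 -0.006 0.235 0.139 [71 81 82]
scene 344 204 0.003 0.23 0.14 [122 124 126]
scene 345 204 -0.001 0.232 0.138 [ 99 101 103]
scene 346 204 0.004 0.236 0.142 [63 71 71]
scene 347 204 -0.008 0.238 0.134 [48 75 75]
scene 343 205 0.012 0.228 0.142 [119 120 122]
scene 344 205 0.008 0.231 0.139 [113 114 116]
scene 345 205 0.009 0.234 0.14 [89 93 94]
scene 346 205 0.007 0.237 0.14 [59 66 67]
scene 347 205 0.0 0.239 0.136 [48 72 70]
scen
[... 502 characters left out ...]
27 [81 85 86]
scene 345 208 0.015 0.235 0.133 [53 60 60]
scene 346 208 0.009 0.238 0.13 [41 53 52]
scene 347 208 -0.004 0.239 0.121 [41 74 73]
scene 340 209 0.071 0.228 0.166 [51 57 58]
scene 343 209 0.02 0.23 0.132 [86 90 91]
scene 344 209 0.014 0.232 0.128 [71 76 76]
scene 345 209 0.015 0.236 0.129 [48 56 56]
scene 346 209 0.014 0.239 0.129 [38 56 54]
scene 347 209 -0.009 0.239 0.113 [43 82 81]
scene 343 210 0.017 0.23 0.125 [79 83 84]
scene 344 210 0.015 0.233 0.125 [68 72 73]
scene tread 34 [-0.24523766  0.14679437] 0.16469828332699393 -0.07216456216662366 [-0.00355803  0.02962053]
side tread 443 [-0.18494332  0.15149208] 0.16814229556258198 -0.08986056337151482 [-0.02993935  0.02822346]
```

View pics/top.png

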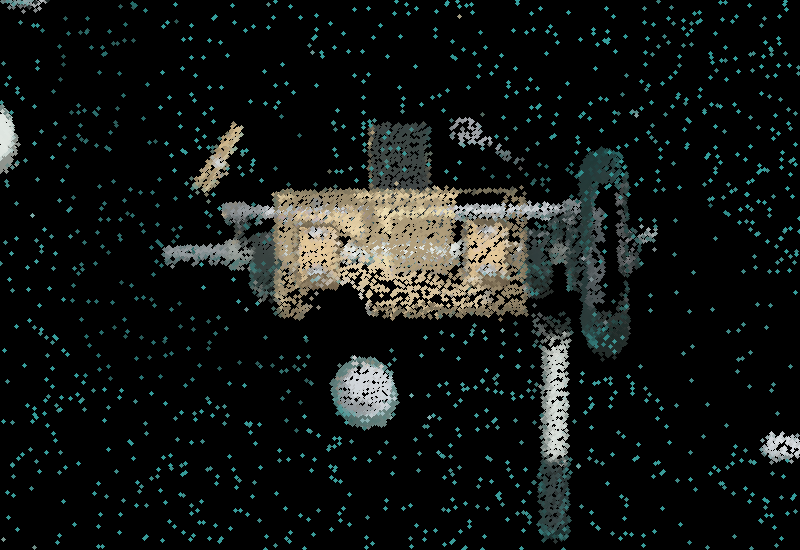

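View pics/crop.png

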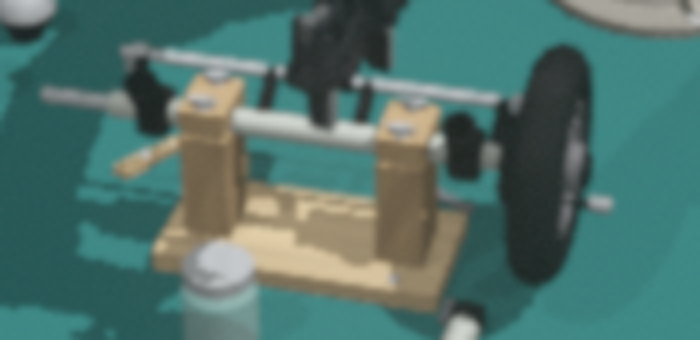

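The top view confirms the axle frame (pedal at lx≈-0.1, tyre at ly≈0.205; key, pump, jar clear of the wheel). The crop shows a pale stub at about (600,203), i.e. scene pixel (350,216), probably the valve cap; I'll check by ray casting onto the valve plane.

```bash
cat >> h.py <<'E'
yaw=.2203;o=np.array([.5731,-.0957]);a=np.array([-np.sin(yaw),np.cos(yaw)]);ax=np.array([np.cos(yaw),np.sin(yaw)])
def loc(W):
    L=W[...,:2]-o;return np.stack([L@ax,L@a,W[...,2]],-1)
def ray(name,u,v,ly=.25):
    p=camera_params(name);K=np.array(p["intrinsics"]);T=np.array(p["cam_to_world"])
    d=T[:3,:3]@np.array([(u-K[0,2])/K[0,0],-(v-K[1,2])/K[1,1],-1]);n=np.array([*a,0]);o3=np.array([*o,0])
    s=(ly-(T[:3,3]-o3)@n)/(d@n);return loc(T[:3,3]+s*d)
E
python3 - <<'E'
from h import *
for u in range(345,356,2):
  for v in range(210,222,2):
    d=np.load('scene.npz');print(u,v,d['rgb'][v,u],loc(d['W'][v,u]).round(3))
print(ray('scene',350,216,.25).round(3),ray('scene',352,216,.255).round(3))
# tool local pos
print(loc(get_obs()['eef_pos']))
for l in [(-.1,.205),(0,.205),(-.1,0)]: print(l,(o+l[0]*ax+l[1]*a).round(3))
E
```

```text
345 210 [45 54 54] [0.018 0.236 0.127]
345 212 [50 73 72] [-0.059  0.226  0.065]
345 214 [49 78 76] [-0.136  0.215  0.001]
345 216 [44 66 64] [-0.016  0.233  0.08 ]
345 218 [ 51 106 103] [-0.114  0.219 -0.   ]
345 220 [ 55 118 115] [-0.102  0.221 -0.001]
347 210 [46 93 90] [-0.167  0.217 -0.002]
347 212 [ 58 118 115] [-0.153  0.22  -0.001]
347 214 [112 140 139] [-0.014  0.239  0.09 ]
347 216 [106 116 116] [-0.011  0.24   0.084]
347 218 [ 62 120 118] [-0.127  0.225 -0.009]
347 220 [ 59 128 125] [-0.108  0.228 -0.003]
349 210 [ 58 127 124] [-0.164  0.225  0.001]
349 212 [ 64 130 127] [-0.147  0.228  0.005]
349 214 [138 159 160] [-0.134  0.23   0.005]
349 216 [142 148 150] [-0.01   0.247  0.086]
349 218 [ 73 119 117] [-0.012  0.247  0.077]
349 220 [ 58 127 124] [-0.111  0.234 -0.004]
351 210 [ 58 128 125] [-0.161  0.232  0.005]
351 212 [ 61 128 126] [-0.152  0.234  0.002]
351 214 [132 155 155] [-0.134  0.237  0.006]
351 216 [148 155 157] [nan nan nan]
351 218 [ 82 120 118] [-0.009  0.254  0.08 ]
351 220 [ 58 128 125] [-0.108  0.242 -0.   ]
353 210 [ 58 128 125] [-0.166  0.239  0.002]
353 212 [ 58 128 125] [-0.158  0.241 -0.   ]
353 214 [ 83 135 134] [-0.144  0.243  0.001]
353 216 [ 93 137 135] [-0.13   0.245  0.002]
353 218 [ 65 127 124] [-0.119  0.247  0.002]
353 220 [ 58 128 125] [-0.115  0.248 -0.004]
355 210 [ 59 128 125] [-0.16   0.247  0.008]
355 212 [ 59 129 126] [-0.16   0.248 -0.001]
355 214 [ 59 129 125] [-0.152  0.249 -0.004]
355 216 [ 59 128 126] [-0.124  0.253  0.007]
355 218 [ 60 128 126] [-0.109  0.255  0.01 ]
355 220 [ 59 128 125] [-0.107  0.256  0.003]
[-0.011  0.25   0.086] [-0.023  0.255  0.078]
[0.11982341 0.07121942 0.23040411]
(-0.1, 0.205) [0.431 0.082]
(0, 0.205) [0.528 0.104]
(-0.1, 0) [ 0.476 -0.118]
```

The stub is the valve: radius ≈45 mm, lx≈-12 mm, z≈0.082, about 164° from the top going via the -x side. I'll grip the tyre at its crown and turn it in three strokes of about 55° towards +x, tilting the tool with it. First I move above the wheel with yaw -1.351.

```bash
python3 -m creep '[[1,0,0,54,0,0,-0.169],[1,-21,14.9,0,0,0,-0.169],[1,-21,14.9,0,0,0,-0.169],[1,-21,14.9,0,0,0,-0.169],[1,-21,14.9,0,0,0,-0.169]]'
python3 -m creep '[[1,-21,14.9,0,0,0,-0.169],[1,-21,14.9,0,0,0,-0.169],[1,-21,14.9,0,0,0,-0.168],[1,0,0,0,0,0,0],[1,0,0,0,0,0,0]]'
python3 - <<'E'
from h import *
s=get_obs();print(s['eef_pos'],loc(s['eef_pos']),s['tool_rot'],s['q'].round(2))
r,d=read_camera('wrist');cv2.imwrite('pics/w1.png',r[...,::-1]);print(camera_params('wrist'))
E
```

```text
t: 0.72
eef_pos: [0.59, 0.0601, 0.2849]
tool_rot: [-0.0, 0.936, 0.352, -0.0]
contact_force: [0.0, 0.2, 0.6]
gripper_width: 0.998
grasp_force: 0.0
t: 1.35
eef_pos: [0.5285, 0.1038, 0.2853]
tool_rot: [0.0, 0.994, 0.111, 0.0]
contact_force: [0.3, -0.3, -0.0]
gripper_width: 1.002
grasp_force: 0.0
[0.52845851 0.1037903  0.28529235] [3.05086431e-05 2.04424169e-01 2.85292353e-01] [2.03730278e-04 9.93857124e-01 1.10670461e-01 1.54707981e-04] [-0.48  0.2   0.2   1.83 -0.04  1.12 -1.61]
{'intrinsics': array([[316.32397027,   0.        , 279.39458476],
       [  0.        , 316.32397027, 207.61369273],
       [  0.        ,   0.        ,   1.        ]]), 'mount': array([[ 1.32140496e-04,  9.58201426e-01,  2.86094409e-01,
         7.23497134e-02],
       [ 9.99999709e-01, -3.41660494e-04,  6.82428978e-04,
        -3.95556209e-06],
       [ 7.51651577e-04,  2.86094235e-01, -9.58201192e-01,
        -1.42855949e-01],
       [ 0.00000000e+00,  0.00000000e+00,  0.00000000e+00,
         1.00000000e+00]])}
```

View pics/w1.png

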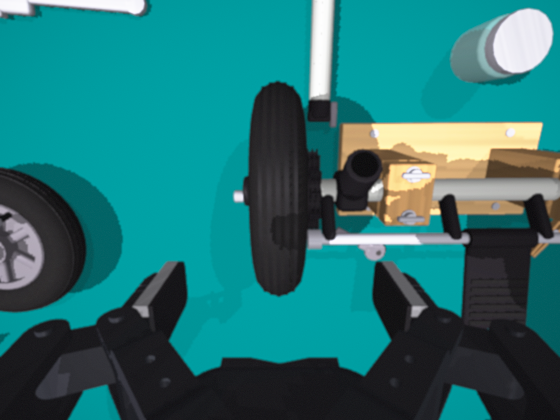

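The wrist view shows the tyre centred between the open fingers (tyre column ≈277, finger midpoint ≈279). Now tilt back 27°, descend radially, and grip softly.

```bash
python3 -m creep '[[1,-22,-5,-9,0.0343,-0.153,0],[1,-22,-5,-9,0.0343,-0.153,0],[1,-22,-5,-9,0.0343,-0.153,0],[1,0,0,0,0,0,0]]'
python3 -m creep '[[1,8.6,1.9,-17.4,0,0,0],[1,8.6,1.9,-17.4,0,0,0],[1,8.7,1.9,-17.4,0,0,0],[1,8.7,1.9,-17.4,0,0,0],[1,0,0,0,0,0,0]]'
python3 -c "
from h import *
s=get_obs();print(loc(s['eef_pos']),s['tool_rot'],s['q'].round(2))"
```

```text
t: 1.9
eef_pos: [0.4547, 0.0856, 0.2526]
tool_rot: [-0.024, 0.968, 0.107, 0.227]
contact_force: [0.7, -1.0, 0.2]
gripper_width: 0.999
grasp_force: 0.0
t: 2.52
eef_pos: [0.4977, 0.0963, 0.188]
tool_rot: [-0.025, 0.967, 0.107, 0.231]
contact_force: [0.3, -0.1, 0.4]
gripper_width: 1.001
grasp_force: 0.0
[-0.03162003  0.20387524  0.18797685] [-0.02482299  0.96685461  0.10653658  0.23070747] [-0.5   0.06  0.16  2.34  0.19  0.28 -1.87]
```

```bash
python3 -m creep '[[-1,0,0,0,0,0,0],[-1,0,0,0,0,0,0],[-1,0,0,0,0,0,0],[-1,0,0,0,0,0,0],[-1,0,0,0,0,0,0]]' 20
python3 -m creep '[[-1,6.0,1.3,2.7,-0.0206,0.092,0],[-1,6.1,1.4,2.2,-0.0206,0.092,0],[-1,6.3,1.4,1.5,-0.0206,0.092,0],[-1,6.4,1.4,1,-0.0206,0.092,0],[-1,6.5,1.5,0.3,-0.0206,0.092,0]]'
```

```text
t: 3.15
eef_pos: [0.497, 0.0976, 0.1899]
tool_rot: [-0.026, 0.966, 0.107, 0.233]
contact_force: [-3.9, 1.4, 6.4]
gripper_width: 0.509
grasp_force: 20.3
t: 3.78
eef_pos: [0.5277, 0.1047, 0.1973]
tool_rot: [-0.0, 0.994, 0.111, -0.002]
contact_force: [-1.6, 0.4, -1.2]
gripper_width: 0.506
grasp_force: 24.4
```

Gripped (opening 43 mm, the tyre width) and forces are low. Second half of the stroke, then release.

```bash
python3 -m creep '[[-1,6.5,1.5,-0.3,-0.0206,0.092,0],[-1,6.4,1.4,-1,-0.0206,0.092,0],[-1,6.3,1.4,-1.5,-0.0206,0.092,0],[-1,6.1,1.4,-2.2,-0.0206,0.092,0],[-1,6.0,1.3,-2.7,-0.0206,0.092,0]]'
python3 -m creep '[[-1,0,0,0,0,0,0],[1,0,0,0,0,0,0],[1,0,0,0,0,0,0],[1,0,0,0,0,0,0],[1,0,0,0,0,0,0]]'
python3 - <<'E'
from h import *
s=get_obs();print(loc(s['eef_pos']),s['q'].round(2))
rgb,W=world('scene');L=loc(W)
m=(L[...,1]>.241)&(L[...,1]<.27)&(abs(L[...,0])<.07)&(abs(L[...,2]-.125)<.07)
print(m.sum(),np.median(L[m],0) if m.any() else '')
vv,uu=np.nonzero(m);print(uu,vv)
cv2.imwrite('pics/s1.png',cv2.resize(rgb[140:250,270:410],None,fx=5,fy=5,interpolation=2)[...,::-1])
E
```

```text
t: 4.4
eef_pos: [0.5596, 0.1121, 0.1898]
tool_rot: [0.025, 0.966, 0.108, -0.234]
contact_force: [0.0, 2.8, 3.0]
gripper_width: 0.502
grasp_force: 24.7
t: 5.03
eef_pos: [0.5591, 0.1108, 0.1889]
tool_rot: [0.026, 0.966, 0.106, -0.232]
contact_force: [0.7, 1.2, 0.5]
gripper_width: 0.999
grasp_force: 0.0
[0.03143137 0.20454309 0.18886657] [-0.39  0.62  0.16  1.52 -0.1   1.49 -1.56]
18 [-0.04310789  0.2490401   0.11561787]
[350 351 352 353 354 350 351 352 353 354 350 351 352 353 350 351 352 353] [202 202 202 202 202 203 203 203 203 203 204 204 204 204 205 205 205 205]
```

View pics/s1.png

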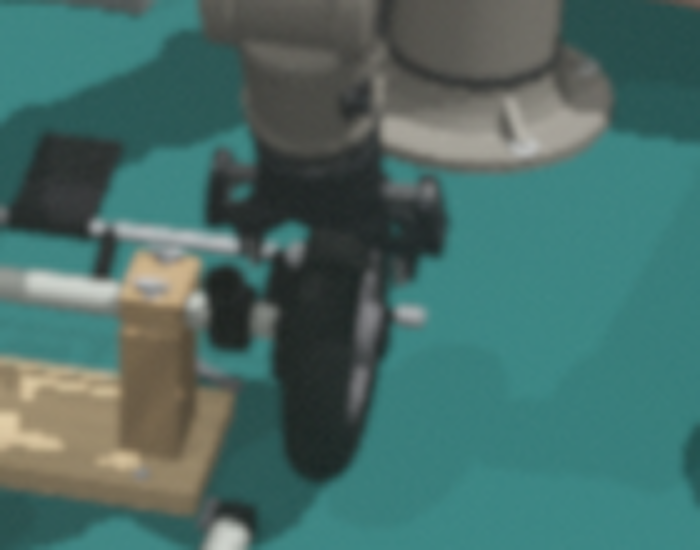

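The crop shows the valve now at about crop (410,315), measured at 102–104° before the top (down from ~164°). Regrip and make the second stroke.

```bash
python3 -m creep '[[1,13,3,26.5,0,0,0],[1,13,3,26.5,0,0,0],[1,-19.2,-4.3,0,0.0343,-0.153,0],[1,-19.2,-4.3,0,0.0343,-0.153,0],[1,-19.2,-4.3,0,0.0343,-0.153,0]]'
python3 -m creep '[[1,-19.2,-4.3,0,0.0343,-0.153,0],[1,-19.2,-4.3,0,0.0343,-0.153,0],[1,-19.2,-4.3,0,0.0343,-0.153,0],[1,0,0,0,0,0,0],[1,0,0,0,0,0,0]]'
python3 -m creep '[[1,13,3,-26.5,0,0,0],[1,13,3,-26.5,0,0,0],[1,0,0,0,0,0,0],[1,0,0,0,0,0,0]]'
python3 - <<'E'
from h import *
s=get_obs();print(loc(s['eef_pos']),s['q'].round(2))
rgb,W=world('scene');L=loc(W)
m=(L[...,1]>.241)&(L[...,1]<.27)&(abs(L[...,0])<.07)&(abs(L[...,2]-.125)<.07)
print(m.sum(),np.median(L[m],0) if m.any() else '')
E
```

```text
t: 5.7
eef_pos: [0.5276, 0.104, 0.2423]
tool_rot: [-0.0, 0.994, 0.11, 0.002]
contact_force: [-0.2, -0.2, 0.3]
gripper_width: 1.003
grasp_force: 0.0
t: 6.32
eef_pos: [0.4707, 0.0913, 0.2427]
tool_rot: [-0.026, 0.967, 0.107, 0.231]
contact_force: [0.9, -0.0, 0.6]
gripper_width: 1.004
grasp_force: 0.0
t: 6.82
eef_pos: [0.497, 0.0973, 0.1896]
tool_rot: [-0.026, 0.967, 0.107, 0.231]
contact_force: [0.2, 1.1, -0.0]
gripper_width: 1.002
grasp_force: 0.0
[-0.03205476  0.20497839  0.18957728] [-0.48  0.05  0.12  2.34  0.19  0.29 -1.88]
18 [-0.04348052  0.24901548  0.11564799]
```

```bash
python3 -m creep '[[-1,0,0,0,0,0,0],[-1,0,0,0,0,0,0],[-1,0,0,0,0,0,0],[-1,0,0,0,0,0,0],[-1,0,0,0,0,0,0]]' 20
python3 -m creep '[[-1,6.0,1.3,2.7,-0.0206,0.092,0],[-1,6.1,1.4,2.2,-0.0206,0.092,0],[-1,6.3,1.4,1.5,-0.0206,0.092,0],[-1,6.4,1.4,1,-0.0206,0.092,0],[-1,6.5,1.5,0.3,-0.0206,0.092,0]]'
python3 -m creep '[[-1,6.5,1.5,-0.3,-0.0206,0.092,0],[-1,6.4,1.4,-1,-0.0206,0.092,0],[-1,6.3,1.4,-1.5,-0.0206,0.092,0],[-1,6.1,1.4,-2.2,-0.0206,0.092,0],[-1,6.0,1.3,-2.7,-0.0206,0.092,0]]'
python3 -m creep '[[-1,0,0,0,0,0,0],[1,0,0,0,0,0,0],[1,0,0,0,0,0,0],[1,0,0,0,0,0,0],[1,0,0,0,0,0,0]]'
python3 -m creep '[[1,13,3,26.5,0,0,0],[1,13,3,26.5,0,0,0],[1,-19.2,-4.3,0,0.0343,-0.153,0],[1,-19.2,-4.3,0,0.0343,-0.153,0],[1,-19.2,-4.3,0,0.0343,-0.153,0]]'
python3 -m creep '[[1,-19.2,-4.3,0,0.0343,-0.153,0],[1,-19.2,-4.3,0,0.0343,-0.153,0],[1,-19.2,-4.3,0,0.0343,-0.153,0],[1,0,0,0,0,0,0],[1,0,0,0,0,0,0]]'
python3 - <<'E'
from h import *
s=get_obs();print(loc(s['eef_pos']),s['q'].round(2))
for n in('scene','side'):
  rgb,W=world(n);L=loc(W)
  m=(L[...,1]>.241)&(L[...,1]<.27)&(abs(L[...,0])<.07)&(abs(L[...,2]-.125)<.06)
  print(m.sum(),np.median(L[m],0) if m.any() else '')
E
```

```text
t: 7.5
eef_pos: [0.4963, 0.0974, 0.1896]
tool_rot: [-0.026, 0.967, 0.107, 0.231]
contact_force: [-3.8, -1.1, 6.0]
gripper_width: 0.509
grasp_force: 20.1
t: 8.12
eef_pos: [0.5272, 0.1046, 0.1973]
tool_rot: [-0.0, 0.994, 0.11, -0.003]
contact_force: [-1.3, 0.1, 1.5]
gripper_width: 0.506
grasp_force: 24.4
t: 8.75
eef_pos: [0.5593, 0.112, 0.19]
tool_rot: [0.026, 0.966, 0.107, -0.234]
contact_force: [-0.5, 2.6, 4.7]
gripper_width: 0.51
grasp_force: 24.7
t: 9.38
eef_pos: [0.5584, 0.111, 0.1888]
tool_rot: [0.026, 0.966, 0.106, -0.234]
contact_force: [0.1, -0.4, -0.6]
gripper_width: 1.001
grasp_force: 0.0
t: 10.0
eef_pos: [0.5269, 0.1042, 0.2423]
tool_rot: [-0.0, 0.994, 0.11, 0.001]
contact_force: [-0.3, 0.8, 0.7]
gripper_width: 1.003
grasp_force: 0.0
t: 10.62
eef_pos: [0.47, 0.0915, 0.2427]
tool_rot: [-0.026, 0.967, 0.107, 0.23]
contact_force: [0.2, -0.0, 1.2]
gripper_width: 0.995
grasp_force: 0.0
[-0.05968573  0.20521907  0.24269567] [-0.45 -0.09  0.08  2.33  0.17  0.45 -1.86]
18 [-0.03346419  0.24846194  0.15835325]
3 [-0.04043529  0.25332492  0.16081402]
```

Valve now ~50° before the top. Third stroke: 9 steps (48.6°), then look while still holding.

```bash
python3 -m creep '[[1,13,3,-26.5,0,0,0],[1,13,3,-26.5,0,0,0],[1,0,0,0,0,0,0],[1,0,0,0,0,0,0]]'
python3 -m creep '[[-1,0,0,0,0,0,0],[-1,0,0,0,0,0,0],[-1,0,0,0,0,0,0],[-1,0,0,0,0,0,0],[-1,0,0,0,0,0,0]]' 20
python3 -m creep '[[-1,6.0,1.3,2.7,-0.0206,0.092,0],[-1,6.1,1.4,2.2,-0.0206,0.092,0],[-1,6.3,1.4,1.5,-0.0206,0.092,0],[-1,6.4,1.4,1,-0.0206,0.092,0],[-1,6.5,1.5,0.3,-0.0206,0.092,0]]'
python3 -m creep '[[-1,6.5,1.5,-0.3,-0.0206,0.092,0],[-1,6.4,1.4,-1,-0.0206,0.092,0],[-1,6.3,1.4,-1.5,-0.0206,0.092,0],[-1,6.1,1.4,-2.2,-0.0206,0.092,0],[-1,0,0,0,0,0,0]]'
python3 - <<'E'
from h import *
s=get_obs();print(loc(s['eef_pos']))
for n,b in(('scene',(353,193)),('side',(240,190))):
  rgb,W=world(n);L=loc(W)
  m=(L[...,1]>.241)&(L[...,1]<.257)&(abs(L[...,0])<.07)&(abs(L[...,2]-.17)<.025)&(rgb.min(-1)>75)
  vv,uu=np.nonzero(m);print(m.sum(),np.median(L[m],0) if m.any() else '',list(zip(uu,vv))[:30])
  if m.any():
    u,v=np.median(uu),np.median(vv);print(u,v,ray(n,u,v,.247))
    np.savez(n+'3',rgb=rgb);u=int(u);v=int(v);cv2.imwrite(f'pics/{n}3.png',cv2.resize(rgb[v-35:v+35,u-45:u+45],None,fx=6,fy=6,interpolation=2)[...,::-1])
E
```

```text
t: 11.22
eef_pos: [0.4961, 0.0975, 0.1894]
tool_rot: [-0.026, 0.967, 0.107, 0.23]
contact_force: [0.7, 0.1, -0.1]
gripper_width: 0.999
grasp_force: 0.0
t: 11.85
eef_pos: [0.4957, 0.0973, 0.1897]
tool_rot: [-0.026, 0.967, 0.107, 0.23]
contact_force: [-3.9, -1.1, 7.0]
gripper_width: 0.507
grasp_force: 20.1
t: 12.48
eef_pos: [0.5269, 0.1045, 0.1976]
tool_rot: [0.0, 0.994, 0.11, -0.004]
contact_force: [-1.1, 0.6, 2.4]
gripper_width: 0.501
grasp_force: 24.6
t: 13.1
eef_pos: [0.5544, 0.111, 0.1922]
tool_rot: [0.02, 0.976, 0.108, -0.188]
contact_force: [1.3, 0.8, 7.9]
gripper_width: 0.501
grasp_force: 25.5
[0.02687557 0.20576693 0.19216881]
17 [0.00157405 0.24979479 0.1773792 ] [(np.int64(349), np.int64(194)), (np.int64(350), np.int64(194)), (np.int64(351), np.int64(194)), (np.int64(352), np.int64(194)), (np.int64(353), np.int64(194)), (np.int64(348), np.int64(195)), (np.int64(349), np.int64(195)), (np.int64(350), np.int64(195)), (np.int64(351), np.int64(195)), (np.int64(352), np.int64(195)), (np.int64(349), np.int64(196)), (np.int64(350), np.int64(196)), (np.int64(351), np.int64(196)), (np.int64(352), np.int64(196)), (np.int64(350), np.int64(197)), (np.int64(351), np.int64(197)), (np.int64(352), np.int64(197))]
351.0 195.0 [-0.02273177  0.247       0.16113796]
2 [-0.00506777  0.25552068  0.17863169] [(np.int64(229), np.int64(168)), (np.int64(228), np.int64(169))]
228.5 168.5 [-0.01060062  0.247       0.1884764 ]
```

View pics/scene3.png

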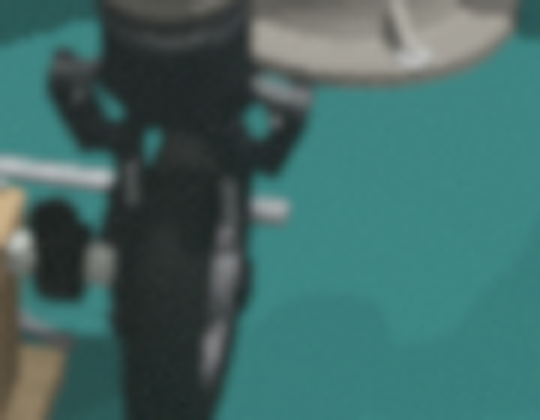

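The crop shows the valve cap (270,208) up high beside the tyre; depth puts it about 3–4° short of the top. Add that, pause, release, lift off and re-check.

```bash
python3 -m creep '[[-1,4,0.9,-1.7,-0.0138,0.0615,0],[-1,0,0,0,0,0,0],[-1,0,0,0,0,0,0],[1,0,0,0,0,0,0],[1,0,0,0,0,0,0]]'
python3 -m creep '[[1,0,0,0,0,0,0],[1,0,0,0,0,0,0],[1,13,3,26.5,0,0,0],[1,13,3,26.5,0,0,0],[1,0,0,0,0,0,0]]'
python3 -m creep '[[1,-18,-4,10,0.0343,-0.153,0],[1,-18,-4,10,0.0343,-0.153,0],[1,-18,-4,20,0.0299,-0.1335,0],[1,0,0,0,0,0,0],[1,0,0,0,0,0,0]]'
python3 - <<'E'
from h import *
from scipy.spatial.transform import Rotation as R
s=get_obs();q=s['tool_rot'];print(loc(s['eef_pos']),q)
rgb,dep=read_camera('wrist');p=camera_params('wrist');K=np.array(p['intrinsics']);M=np.array(p['mount'])
v,u=np.mgrid[:420,:560];X=np.stack([(u-K[0,2])/K[0,0]*dep,-(v-K[1,2])/K[1,1]*dep,-dep],-1)
T=R.from_quat(np.roll(q,-1)).as_matrix()
L=loc((X@M[:3,:3].T+M[:3,3])@T.T+s['eef_pos'])
m=(L[...,1]>.236)&(L[...,1]<.262)&(abs(L[...,0])<.05)&(L[...,2]>.14)&(L[...,2]<.2)&(rgb.min(-1)>60)&(dep>0)
vv,uu=np.nonzero(m);print(m.sum(),np.median(L[m],0),L[m].min(0),L[m].max(0))
t=(abs(L[...,1]-.06)<.03)&(L[...,2]>.128)&(L[...,2]<.145)&(abs(L[...,0])<.02)&(dep>0);print('tube lx',np.median(L[t],0))
w=(abs(L[...,1]-.205)<.03)&(L[...,2]>.1)&(L[...,2]<.235)&(rgb.max(-1)<70)&(dep>0)&(abs(L[...,0])<.12);print('tyre',L[w].min(0),L[w].max(0))
for n in('scene',):
  r,W=world(n);L=loc(W)
  m=(L[...,1]>.241)&(L[...,1]<.257)&(abs(L[...,0])<.07)&(abs(L[...,2]-.17)<.025)&(r.min(-1)>75);print(m.sum(),np.median(L[m],0))
cv2.imwrite('pics/w4.png',rgb[...,::-1])
E
```

```text
t: 13.82
eef_pos: [0.5557, 0.1108, 0.1896]
tool_rot: [0.024, 0.969, 0.107, -0.22]
contact_force: [0.4, -0.6, -0.2]
gripper_width: 0.906
grasp_force: 0.0
t: 14.45
eef_pos: [0.5836, 0.1172, 0.2443]
tool_rot: [0.024, 0.97, 0.107, -0.217]
contact_force: [-0.3, 0.4, 0.1]
gripper_width: 0.999
grasp_force: 0.0
t: 15.08
eef_pos: [0.5278, 0.105, 0.2823]
tool_rot: [-0.001, 0.994, 0.11, 0.002]
contact_force: [-0.1, 0.3, 0.6]
gripper_width: 1.003
grasp_force: 0.0
[-0.00035395  0.20576153  0.2822681 ] [-5.84313869e-04  9.93952002e-01  1.09794861e-01  2.04075575e-03]
340 [0.00114412 0.24606518 0.17849918] [-0.00596714  0.23720377  0.17173118] [0.00618084 0.25545148 0.18128323]
tube lx [-0.00026014  0.04593425  0.13561964]
tyre [-0.07750071  0.17500152  0.11686283] [0.09812523 0.23496088 0.22682138]
16 [0.00290947 0.24856851 0.17626343]
```

View pics/w4.png

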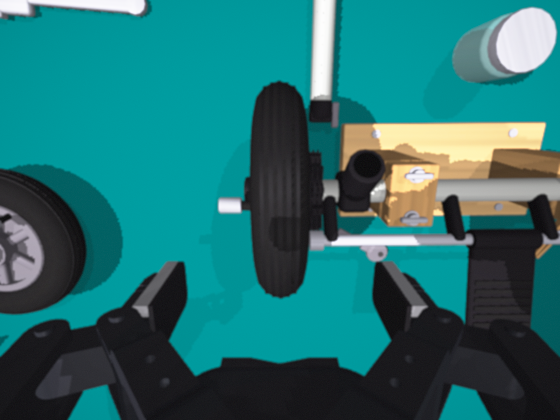

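The wrist view shows the valve cap at (230,205), straight above the axle: its centre is at lx≈0.1 mm, the tube's at -0.3 mm, so under 1° off. The wheel has rested there with the brake off. Now shut the fingers and go above the pedal.

```bash
python3 -m creep '[[-1,-11.4,-44.7,0,0,0,0],[-1,-11.4,-44.7,0,0,0,0],[-1,-11.4,-44.7,0,0,0,0],[-1,-11.4,-44.7,0,0,0,0],[-1,-11.4,-44.7,0,0,0,0]]'
python3 -m creep '[[-1,0,0,0,0,0,0],[-1,0,0,-40,0,0,0],[-1,0,0,-40,0,0,0],[-1,0,0,0,0,0,0],[-1,0,0,0,0,0,0]]'
python3 -c "
from h import *
s=get_obs();print(loc(s['eef_pos']),s['q'].round(2))"
```

```text
t: 15.8
eef_pos: [0.4713, -0.1201, 0.2818]
tool_rot: [-0.0, 0.994, 0.11, 0.002]
contact_force: [0.1, -0.4, -0.3]
gripper_width: 0.001
grasp_force: 0.0
t: 16.42
eef_pos: [0.4722, -0.1183, 0.2035]
tool_rot: [-0.0, 0.994, 0.11, 0.003]
contact_force: [0.6, -0.3, 0.9]
gripper_width: -0.0
grasp_force: 0.0
[-1.03371755e-01 -1.24482131e-05  2.03465779e-01] [-0.1   0.2   0.25  2.04 -0.06  0.91 -1.17]
```

```bash
python3 -m creep '[[-1,0,0,-10,0,0,0],[-1,0,0,-10,0,0,0],[-1,0,0,-8,0,0,0],[-1,0,0,-6,0,0,0],[-1,0,0,-4,0,0,0]]'
python3 -m creep '[[-1,0,0,-4,0,0,0],[-1,0,0,-4,0,0,0],[-1,0,0,-4,0,0,0],[-1,0,0,-2,0,0,0],[-1,0,0,0,0,0,0]]'
```

```text
t: 17.05
eef_pos: [0.4707, -0.1187, 0.1644]
tool_rot: [-0.001, 0.994, 0.11, 0.002]
contact_force: [-1.8, 0.2, 2.5]
gripper_width: -0.001
grasp_force: 1.1
t: 17.68
eef_pos: [0.4712, -0.1185, 0.1506]
tool_rot: [-0.001, 0.994, 0.11, 0.003]
contact_force: [-0.0, -0.2, -0.6]
gripper_width: 0.0
grasp_force: 0.0
```

```bash
python3 -m creep '[[-1,0,0,-2,0,0,0],[-1,0,0,-2,0,0,0],[-1,0,0,-1,0,0,0],[-1,0,0,0,0,0,0]]'
python3 -m creep '[[-1,0,0,-1,0,0,0],[-1,0,0,-1,0,0,0],[-1,0,0,0,0,0,0]]'
```

```text
t: 18.18
eef_pos: [0.4718, -0.1185, 0.1463]
tool_rot: [-0.001, 0.994, 0.11, 0.003]
contact_force: [-0.7, 1.0, 5.9]
gripper_width: 0.0
grasp_force: 2.9
t: 18.55
eef_pos: [0.4719, -0.1185, 0.1457]
tool_rot: [-0.001, 0.994, 0.11, 0.004]
contact_force: [-7.1, 2.7, 21.9]
gripper_width: 0.004
grasp_force: 11.5
```

```bash
python3 -m creep '[[-1,0,0,-1,0,0,0],[-1,0,0,0,0,0,0],[-1,0,0,0,0,0,0]]'
python3 -m creep '[[-1,0,0,20,0,0,0],[-1,0,0,40,0,0,0],[-1,-10,0,50,0,0,0],[-1,0,0,0,0,0,0],[-1,0,0,0,0,0,0]]'
python3 - <<'E'
from h import *
r,W=world('scene');L=loc(W)
m=(L[...,1]>.241)&(L[...,1]<.257)&(abs(L[...,0])<.07)&(abs(L[...,2]-.17)<.025)&(r.min(-1)>75);print(m.sum(),np.median(L[m],0))
r,W=world('side');L=loc(W)
m=(L[...,0]<-.06)&(L[...,0]>-.125)&(abs(L[...,1])<.035)&(L[...,2]>.1)&(L[...,2]<.19)&(r.max(-1)<90)
print('pedal',m.sum(),np.polyfit(L[m][:,0],L[m][:,2],1),np.median(L[m],0))
cv2.imwrite('pics/side5.png',r[...,::-1])
E
```

```text
t: 18.92
eef_pos: [0.472, -0.1185, 0.1455]
tool_rot: [-0.001, 0.994, 0.11, 0.004]
contact_force: [-8.5, 1.6, 30.6]
gripper_width: 0.002
grasp_force: 16.0
t: 19.55
eef_pos: [0.4607, -0.1184, 0.2522]
tool_rot: [-0.001, 0.994, 0.11, 0.002]
contact_force: [0.2, -0.3, 0.5]
gripper_width: -0.002
grasp_force: 0.0
17 [0.00530734 0.24820929 0.1767186 ]
pedal 422 [0.17900158 0.16517609] [-0.09440961 -0.00173692  0.14877128]
```

View pics/side5.png

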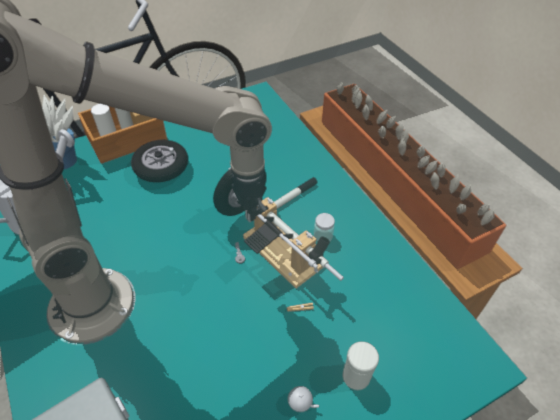

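The pedal slope is now +0.18, against -0.18 to -0.21 when up, so it is fully down. The valve is still at the top within about 3°, the hand is clear, and the side view shows the bystanders unmoved.

```bash
python3 -c "
from station import *
print(hand_in())"
```

```text
the job is handed in; nothing more can be done
None
```

Handed in: the wheel is at rest with its valve at the top (within about 3°), the brake pedal is fully down, the hand is clear and the other things on the shelf look unmoved; the hand-in returned no verdict.

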